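# Brake the idling rotor and pin it

## Task

The test rotor on the bench spindle is idling round. Take the locking pin from its rest block, slow the rotor by rubbing the pin's tip lightly on its face straight above the stand's slot until the hole stops there, then push the pin through the hole fully home into the slot, collar down on the rotor, and let go so that it stays locked. Be gentle with the stand and rotor (never press or knock them with more than about 15 N) and leave the things round about where they are.

Things in the scene. Friction and masses are not known exactly. Their poses are not given: they have to be found in the camera images.
- stand: Fixed spindle stand: grey foot plate 190x130x12 mm, bearing column. Origin on the worktop under the rotor's axis. On its -x side (toward the robot) an aluminium block 65 mm long, 40 mm wide, top 48 mm above the worktop, has a straight slot along the stand's x: 14.5 mm wide, 31 mm deep, open at top and outer end, showing 23 mm beyond the rotor's rim.
- slot_mouth (a point): Where the pin belongs: mid-width of the slot at the block's top (z 48 mm), 62 mm from the rotor's axis, under the circle on which the rotor's hole travels. x points along the slot to the rotor's axis, y across the slot, z up.
- rotor (a joint): Rotor angle (rad, grows anticlockwise seen from above, counts on past 2 pi). The hole is over the slot at 0 and every multiple of 2 pi. A light slipping drive always turns it, freely at about 4 rad/s: rubbing slows it, a press of about 4 to 6 N of the pin's tip on its face over the slot stalls it, and it runs again when eased. Only the pin can lock it.
- rotor_hole (a point): Centre of the rotor's one through hole, at its upper face; hole 16 mm wide, 62 mm from the axis. Rotor: level steel disc 164 mm across, 8 mm thick.
- rotor_top (a point): Middle of the rotor's upper face, 62.5 mm above the worktop; a hub 36 mm across, 14 mm high, sits on it. The rotor rides on a sprung head: pressed down it stays level and gives about 0.5 mm per newton, to a hard stop 5 mm down, and springs back when eased, so a tip pressed lightly on the face catches in the hole if that comes by slowly.
- pin: Loose locking pin, about 80 g, upright in the rest block. Origin at its lower tip, z up. Round steel shank 12 mm thick, 36 mm long, tip tapered to 9.6 mm over the last 3 mm; collar 28 mm wide, 4 mm thick; black square handle 18x18 mm (sides along pin x and y) from 40 to 86 mm above the tip. Parked, its tip is 8 mm above the worktop.
- pin_collar (a point): Centre of the underside of the pin's collar, 36 mm above the tip. Fully home, the collar lies on the rotor's upper face and the tip is about 21 mm below the slot's mouth.
- rest_block: Fixed aluminium block 56x56x44 mm with a 14 mm hole, 39 mm deep, in its top, in which the pin is parked, collar on the block. Origin at the centre of its underside.
- relay_1: Bystander: small black relay block, 35x28x22 mm. Leave it alone.
- side_cutter: Bystander: red-handled side cutter lying flat, 125x44x12 mm. Leave it alone.
- hex_keys: Bystander: hex keys in a small red holder, 67x42x9 mm. Leave it alone.
- pen_black: Bystander: black pen lying flat, 135x13x12 mm. Leave it alone.
- driver_black: Bystander: black precision screwdriver lying flat, 150x12x12 mm. Leave it alone.
- loupe: Bystander: black stand loupe, 41x41x34 mm. Leave it alone.
Not all that is in view belongs to the job. What is shaped like the pin but orange, red or yellow is not meant.

How it is judged:
On the way, in this order (a step that is already met when the one before it is completed fails the run):
1. the rotor has been slowed by the pin's touch to under 1.2 rad/s for a moment, the pin not yet in the slot (contact force between pin and stand above 0.3 N and velocity of joint rotor below 1.2 rad/s), for 0.1 s.
2. the pin is through the hole and in the slot, the rotor stopped with its hole over the slot (horizontal distance between rotor_hole and slot_mouth below 0.006 m and z of pin_collar in the frame of rotor_hole below 0.005 m and z of pin in the frame of slot_mouth below -0.015 m and horizontal distance between pin and slot_mouth below 0.007 m and velocity of joint rotor below 0.1 rad/s), for 0.2 s.
At the end, for the whole second after the job is handed in: The rotor stands still (under 0.05 rad/s) with its hole within 6 mm of the slot point; the pin, released and at rest, stands in it within 0.2 rad of upright, its tip at least 15 mm below the slot's mouth and within 7 mm of the slot point sideways, its collar within 5 mm of the rotor's face (horizontal distance between rotor_hole and slot_mouth below 0.006 m and z of pin_collar in the frame of rotor_hole below 0.005 m and z of pin in the frame of slot_mouth below -0.015 m and horizontal distance between pin and slot_mouth below 0.007 m and angle between pin's own z axis and vertical below 0.2 rad and velocity of joint rotor between -0.05 and 0.05 rad/s and linear speed of pin below 0.02 m/s and contact force between the fingers and pin below 0.1 N); the robot touches nothing.
It fails at once if anything presses on or knocks the stand or rotor with more than 15 N (contact force between anything else and stand above 15 N).
It fails at once if a bystander is moved more than 30 mm (distance of any of relay_1, side_cutter, hex_keys, pen_black, driver_black, loupe from where it was at the start of the episode above 0.03 m).
It also fails if it takes over 72 s, if anything falls off the work surface, if the arm or the gripper's body presses on something with over 40 N, if the wrist force passes 120 N, or if a joint passes its speed limit or range.

## Robot

A 6-joint arm with a two-finger parallel gripper is mounted at the origin on a cart in front of the work surface, level with it; the furniture and walls round the work are solid. World frame = base frame: x ahead of the robot, y to its left, z up, the work surface at z = 0. Lengths are in m, angles in rad, forces in N, time in s.
With the tool pointing down it reaches from about 0.25 to 0.725 m from the base axis. Payload 4 kg.
Tool frame: the origin (TCP) lies on the centre line of the jaws, within the pads' length; the fingertips stand 11 mm ahead of it and the grasp point (between the pads) lies 8 mm behind it (bot.nose_length is the distance from the TCP to the fingertips, in m); z points along the fingers, y is the direction in which the jaws open and shut (so a half turn about z gives the same grasp; the last joint's range is limited). The gripper opens to 85 mm and grips with 20 to 120 N. Pads are 22 mm wide; open, the fingers measure 114 mm over their backs; the gripper's body (76 mm by 85 mm) begins 54 mm behind the grasp point. The pads swing forward as they close: fully open they stand 13 mm farther back than shut.
Start: joints at [1.294, 0.241, 0.005, 1.335, 0, 1.571], TCP at [0.137, 0.481, 0.22] pointing down, gripper open.
Joint ranges: [-2.72, 2.72], [-1.05, 1.87], [-1.09, 1.28], [-1.99, 2.15], [-1.42, 1.44], [-3.14, 3.14]. Speed limits (rad/s): [2.79, 2.79, 3.14, 3.14, 3.14, 3.14].

## Interface

Orientations are given as a unit quaternion [x, y, z, w].
In Python, from workcell import bot gives the robot as it stands.
- The arm moves only by the tool play_rows, never from a script. Its argument "plan" is one flat list of numbers, 6 for each row, row after row: the shift along the tool's x, y, z in mm, then the turn, a rotation vector about the tool's x, y, z in rad. A call has 1 to 20 rows; each row shifts and turns the commanded pose from where the row before left it, along the tool's axes as they then stand; what a row does not reach is not made up. A row lasts 1/8 s, in which the tool goes at most 62.5 mm and 10.7 degrees, less where a joint would pass 70% of its speed; a pose out of reach is approached as far as the arm can. A call with a gripper value outside its range is refused whole. "hand" is the opening in per cent of the stroke, from 0 (shut) to 100 (fully open), set as the call begins (left out, the last holds). The fingers move at their own pace and stop on an object; the grip force is fixed at half the most. Time passes only in rows, so rows that do not move let the fingers close. It gives the time, the measured TCP pose, the force and the opening at its end, in the units of the state.
- bot.get_obs(): the state, without advancing time (a new reading comes with each control period).
- bot.camera(name): name is "scene" or "top" or "wrist"; returns a dict with "frame" (480x640x3 uint8, blue, green, red), "range_z" (480x640 float32, m along the optical axis (not along the pixel's ray), 0 where there is no reading), "K" (3x3 intrinsics, pixels), "dist" ([k1, k2, p1, p2, k3] as OpenCV has them; the pictures are not rectified), "cam_to_world" (4x4, takes a point from camera to world coordinates). Camera axes: x right, y down, z forward; pixel columns grow to the right and rows downward; lengths in m; the calibration is good to about 2 mm. A picture is of the moment at which its call begins.
- bot.job_done(): hands the job in, once; it reports no verdict.
Trained networks look in the newest picture that a camera, given by its name, has taken for a name from the list of things; names that differ only in an ending like _2 or _b are one class to them, and where a whole thing is asked for, a point or a joint stands for the part that bears it (a point fixed in the world has none). Each returns a list of dicts, best first, with "p" (0 to 1); they miss things now and then, are a little off and sometimes report something else, mostly with a low value. They report only what shows in the picture. A call takes as long as a camera call. They do not tell look-alikes from the thing itself.
- bot.outline_of(query, camera): "mask" (480x640 bool, what is visible of it) and "point" ([row, column] in pixels, amid what is visible of it).
The state is a dict: "clock": time; "joint_pos": joint angles; "joint_vel": joint speeds; "tau": joint torques, N m; "eef_pos": TCP position; "tool_rot": TCP orientation; "ft_force": force on the tool from outside, world axes, zero at the start; "ft_torque": the same for the moment, N m; "grip_width": finger opening in m.
Only numpy, scipy, OpenCV 4.12 (cv2) and the standard library are available. Lean on these libraries where they do the work, as an engineer would, in place of code of your own. Each camera call takes 0.05 s, during which the arm holds its last target.

## Working session

There is one attempt and no reset: what is moved stays moved. The work goes in short steps, Python scripts to look and compute and a tool call to move; the robot and the scene stay as the last step left them, time stands still between calls to the robot, and variables do not carry over. Pictures are saved under pics/ and viewed, and the job is handed in when it is done.

Besides the shell and the picture viewer there is one more tool, called after "Emit:" in YAML: its name, and indented under it one key for each argument. play_rows: Moves the arm, as the interface text tells. Its arguments: {"type":"object","properties":{"plan":{"type":"array","items":{"type":"number"}},"hand":{"type":"number"}},"required":["plan"]}

```bash
ls; mkdir -p pics; cat > h.py <<'E'
import numpy as np,cv2
from workcell import bot
from scipy.spatial.transform import Rotation as R
def pts(c,rc):
    rc=np.atleast_2d(rc)
    z=c["range_z"][rc[:,0].astype(int),rc[:,1].astype(int)]
    u=cv2.undistortPoints(rc[:,::-1].astype(float).reshape(-1,1,2),c["K"],np.array(c["dist"])).reshape(-1,2)
    P=np.c_[u*z[:,None],z,np.ones(len(z))]
    return (P@np.array(c["cam_to_world"]).T)[:,:3]
E
python3 - <<'E'
from h import *
for n in ("scene","top","wrist"):
    c=bot.camera(n); cv2.imwrite(f"pics/{n}1.png",c["frame"])
    for q in ("pin","rest_block","stand","rotor","rotor_hole"):
        try:
            for d in bot.outline_of(q,n)[:4]:
                p=np.array(d["point"]).astype(int); m=np.argwhere(d["mask"])
                print(n,q,round(d["p"],2),p,len(m),pts(c,p).round(3), np.median(pts(c,m),0).round(3))
        except Exception as e: print(n,q,e)
o=bot.get_obs();print({k:np.round(v,3) for k,v in o.items()},bot.nose_length)
E
```

```text
pics
scene pin 0.89 [297 487] 337 [[ 0.544 -0.333  0.052]] [ 0.545 -0.332  0.057]
scene pin 0.81 [313 409] 364 [[ 0.389 -0.242  0.056]] [ 0.392 -0.241  0.054]
scene pin 0.63 [288 437] 294 [[ 0.475 -0.253  0.075]] [ 0.477 -0.252  0.07 ]
scene pin 0.54 [310 476] 373 [[ 0.474 -0.338  0.062]] [ 0.478 -0.337  0.052]
scene rest_block 0.81 [310 431] 938 [[ 0.453 -0.257  0.034]] [ 0.462 -0.261  0.031]
scene stand 0.67 [250 350] 3358 [[ 0.5   -0.014  0.063]] [ 0.532 -0.004  0.059]
scene rotor 0.65 [239 356] 1843 [[0.552 0.007 0.064]] [0.558 0.006 0.062]
scene rotor_hole 0.62 [238 357] 1843 [[0.554 0.006 0.066]] [0.557 0.006 0.062]
top pin 0.43 [214 420] 105 [[ 0.474 -0.246  0.087]] [ 0.476 -0.248  0.077]
top rest_block 0.9 [223 418] 348 [[ 0.466 -0.244  0.042]] [ 0.467 -0.242  0.041]
top stand 0.85 [221 329] 3065 [[0.532 0.008 0.059]] [0.54  0.016 0.061]
top stand 0.4 [209 323] 2278 [[0.563 0.018 0.082]] [0.562 0.014 0.063]
top rotor 0.63 [210 324] 2358 [[0.565 0.014 0.07 ]] [0.562 0.014 0.062]
top rotor_hole 0.9 [212 326] 2282 [[0.559 0.01  0.066]] [0.562 0.016 0.062]
wrist rest_block 0.33 [448  13] 212 [[ 0.39  -0.128  0.009]] [ 0.387 -0.128  0.007]
wrist stand 0.9 [471 139] 590 [[0.477 0.069 0.013]] [0.478 0.069 0.012]
wrist rotor 0.53 [376 333] 683 [[0.373 0.422 0.01 ]] [0.383 0.426 0.005]
{'clock': np.float64(0.9), 'joint_pos': array([1.294, 0.241, 0.005, 1.335, 0.   , 1.571]), 'joint_vel': array([0.001, 0.001, 0.   , 0.   , 0.   , 0.   ]), 'tau': array([-0.0000e+00, -3.7219e+01,  2.5269e+01,  1.0000e-03, -0.0000e+00,
        0.0000e+00]), 'eef_pos': array([0.137, 0.481, 0.22 ]), 'tool_rot': array([0.138, 0.99 , 0.   , 0.   ]), 'ft_force': array([-0.179,  0.564,  0.286]), 'ft_torque': array([0.019, 0.009, 0.056]), 'grip_width': np.float64(0.085)} 0.011
```

```bash
python3 - <<'E'
import cv2,numpy as np
s=cv2.imread('pics/scene1.png');t=cv2.imread('pics/top1.png')
cv2.imwrite('pics/c1.png',cv2.resize(s[200:360,290:530],None,fx=3.3,fy=3.3,interpolation=cv2.INTER_CUBIC))
cv2.imwrite('pics/c2.png',cv2.resize(t[150:300,260:460],None,fx=4,fy=4,interpolation=cv2.INTER_CUBIC))
E
```

```text
(no output)
```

View pics/scene1.png

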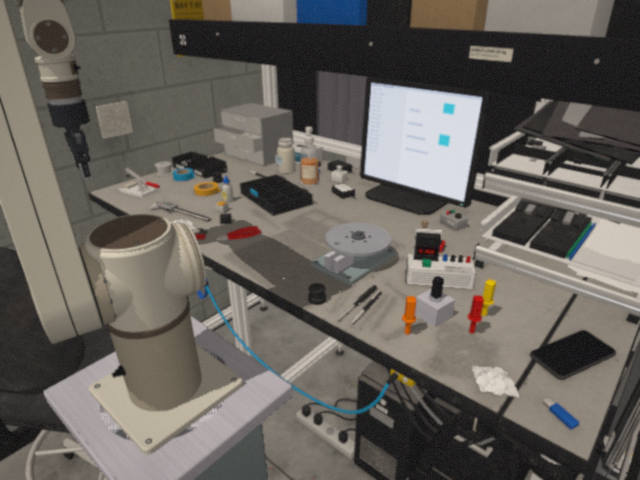

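View pics/c1.png

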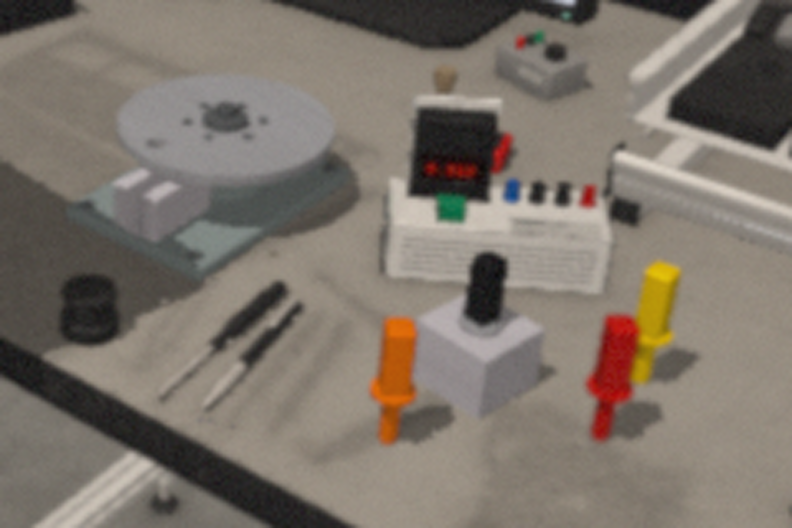

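View pics/c2.png

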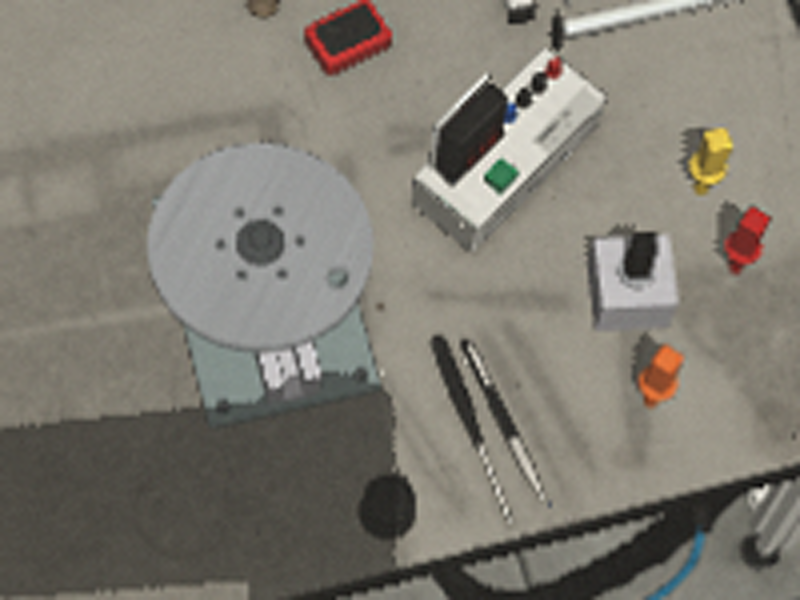

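```bash
cat >> h.py <<'E'
def circ(p):
    A=np.c_[2*p,np.ones(len(p))]; s=np.linalg.lstsq(A,(p**2).sum(1),rcond=None)[0]
    return s[:2],np.sqrt(s[2]+s[:2]@s[:2])
E
python3 - <<'E'
from h import *
c=bot.camera("top")
print("cam",np.round(c["cam_to_world"],3).tolist(),c["K"][0,0],c["dist"])
w=bot.camera("wrist");o=bot.get_obs()
T=np.eye(4);T[:3,:3]=R.from_quat(o["tool_rot"]).as_matrix();T[:3,3]=o["eef_pos"]
print("wristcam in tool",np.round(np.linalg.inv(T)@w["cam_to_world"],3).tolist())
rc=np.argwhere(c["range_z"]>0); P=pts(c,rc)
def sel(x0,x1,y0,y1,z0,z1): 
    m=(P[:,0]>x0)&(P[:,0]<x1)&(P[:,1]>y0)&(P[:,1]<y1)&(P[:,2]>z0)&(P[:,2]<z1); return P[m]
d=sel(.44,.68,-.1,.12,.057,.068); print("disc",len(d),d.mean(0),d[:,2].std())
h,_=cv2.findNonZero(np.zeros((1,1),np.uint8)),0
hull=cv2.convexHull(d[:,:2].astype(np.float32))[:,0]; print("minEnc",cv2.minEnclosingCircle(hull.reshape(-1,1,2)),circ(hull))
b=sel(.42,.52,-.06,.06,.042,.053); print("blk top",len(b)); print(b.round(4).tolist()[:60])
r=sel(.42,.52,-.30,-.2,.038,.049); print("rest",len(r),cv2.minAreaRect(r[:,:2].astype(np.float32)))
k=sel(.44,.51,-.28,-.22,.085,.1);print("pin top",len(k),k.mean(0) if len(k) else 0,k.round(3).tolist()[:30])
i=sel(.45,.65,-.25,-.08,.02,.2);print("instr",i.min(0),i.max(0)); 
for z in (.03,.05,.08,.1): 
  q=sel(.45,.65,-.22,-.08,z,.2); 
  if len(q): print(z,q.min(0),q.max(0))
tb=sel(.3,.45,.1,.3,-.02,.02);print("table z",np.median(tb[:,2]))
E
```

```text
cam [[-0.259, -0.898, 0.356, -0.155], [-0.966, 0.24, -0.097, 0.211], [0.001, -0.369, -0.93, 1.692], [0.0, 0.0, 0.0, 1.0]] 617.2919270894047 [-0.17136126  0.          0.          0.          0.        ]
wristcam in tool [[-0.001, -0.945, -0.327, 0.083], [1.0, -0.001, 0.0, 0.001], [-0.001, -0.327, 0.945, -0.155], [0.0, 0.0, 0.0, 1.0]]
disc 1837 [0.56293344 0.01357415 0.06238892] 0.0028191030346233817
minEnc ((0.5581403374671936, 0.016459735110402107), 0.09218830615282059) (array([0.56231917, 0.01311187]), np.float64(0.08330581982424287))
blk top 76
[[0.5095, 0.0232, 0.0529], [0.4944, -0.0206, 0.0459], [0.4864, -0.0033, 0.0528], [0.4999, 0.0585, 0.0523], [0.4954, 0.0389, 0.0506], [0.4883, -0.001, 0.042], [0.4871, -0.0037, 0.0433], [0.486, 0.0177, 0.0518], [0.4852, 0.0119, 0.05], [0.4837, 0.0064, 0.0501], [0.4834, 0.0004, 0.047], [0.4838, -0.0027, 0.0441], [0.48, -0.0045, 0.052], [0.4884, 0.0319, 0.0474], [0.4894, 0.0286, 0.043], [0.4872, 0.0232, 0.0447], [0.4788, 0.0018, 0.0511], [0.4781, -0.004, 0.0492], [0.4862, 0.0325, 0.0453], [0.4866, 0.0294, 0.0425], [0.4834, 0.0273, 0.0488], [0.4
[... 1614 characters left out ...]
7], [0.481, -0.244, 0.094], [0.48, -0.247, 0.096], [0.481, -0.251, 0.092], [0.48, -0.254, 0.091], [0.479, -0.256, 0.092], [0.479, -0.259, 0.092], [0.478, -0.24, 0.097], [0.478, -0.243, 0.094], [0.477, -0.246, 0.095], [0.477, -0.249, 0.093], [0.478, -0.253, 0.089]]
instr [ 0.45033575 -0.24983918  0.02018345] [ 0.64988911 -0.11318974  0.12599869]
0.03 [ 0.45560133 -0.21999197  0.03028667] [ 0.64988911 -0.11318974  0.12599869]
0.05 [ 0.54480356 -0.21999197  0.0500255 ] [ 0.64879268 -0.11540823  0.12599869]
0.08 [ 0.57937052 -0.18539442  0.08020564] [ 0.6323746  -0.12380214  0.12599869]
0.1 [ 0.57937052 -0.18399881  0.10015832] [ 0.6323746  -0.12503724  0.12599869]
table z -0.0003237199006096425
```

Emit:
play_rows:
  plan: [-39.7,-29.2,1.7,0,0,0,-39.7,-29.2,1.7,0,0,0,-39.7,-29.2,1.7,0,0,0,-39.7,-29.2,1.7,0,0,0,-39.7,-29.2,1.7,0,0,0,-39.7,-29.2,1.7,0,0,0,-39.7,-29.2,1.7,0,0,0,-39.7,-29.2,1.7,0,0,0,-39.7,-29.2,1.7,0,0,0,-39.7,-29.2,1.7,0,0,0,-39.7,-29.2,1.7,0,0,0,-39.7,-29.2,1.7,0,0,0,0,0,0,0,0,0,0,0,0,0,0,0]
  hand: 60

```text
clock: 2.75
eef_pos: [0.4986, 0.0139, 0.1994]
tool_rot: [0.138, 0.99, 0.0, -0.001]
ft_force: [-0.4, -0.1, -0.7]
grip_width: 0.0515
```

```bash
python3 - <<'E'
from h import *
c=bot.camera("wrist");o=bot.get_obs();print(o["eef_pos"].round(4),o["tool_rot"].round(4),o["clock"],o["ft_force"].round(2))
cv2.imwrite("pics/w2.png",c["frame"])
rc=np.argwhere(c["range_z"]>0); P=pts(c,rc)
np.savez("w2.npz",P=P,rc=rc)
d=P[(abs(P[:,2]-.0625)<.002)];print(len(d),d.mean(0))
for q in("stand","rotor_hole","rotor"):
    for x in bot.outline_of(q,"wrist")[:3]: print(q,x["p"],x["point"])
E
```

```text
[0.4984 0.0143 0.1996] [ 1.376e-01  9.905e-01  1.000e-04 -5.000e-04] 2.8 [ 0.2  -0.14 -0.32]
17370 [0.55845071 0.00154997 0.06319609]
stand 0.93 [261.5, 337.8]
rotor_hole 0.57 [275.6, 343.5]
rotor 0.89 [273.2, 343.0]
```

View pics/w2.png

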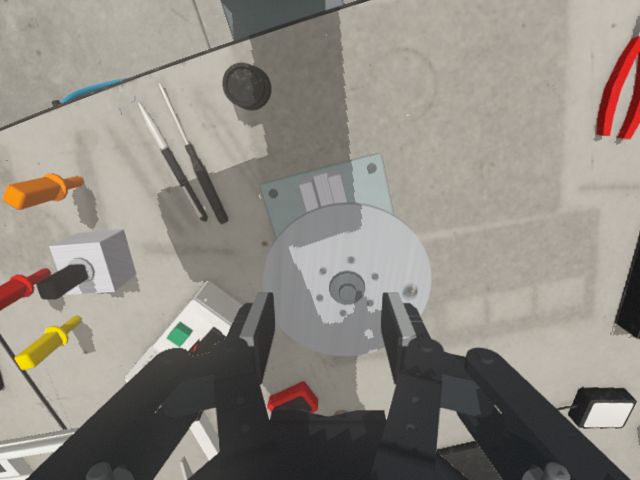

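```bash
cat >> h.py <<'E'
def onplane(c,rc,z):
    rc=np.atleast_2d(np.array(rc,float))
    u=cv2.undistortPoints(rc[:,::-1].reshape(-1,1,2).copy(),c["K"],np.array(c["dist"])).reshape(-1,2)
    T=np.array(c["cam_to_world"]); d=np.c_[u,np.ones(len(u))]@T[:3,:3].T
    return (T[:3,3]+d*((z-T[2,3])/d[:,2])[:,None])[:,:2]
E
python3 - <<'E'
from h import *
c=bot.camera("wrist"); import pickle; pickle.dump(c,open("w2.pkl","wb"))
f=c["frame"]; cv2.imwrite("pics/w2c.png",cv2.resize(f[140:300,245:395],None,fx=5,fy=3.7*0+3.7,interpolation=cv2.INTER_CUBIC) if 0 else cv2.resize(f[150:270,250:400],None,fx=5,fy=5,interpolation=cv2.INTER_CUBIC))
m=bot.outline_of("rotor","wrist")[0]["mask"]
cs,_=cv2.findContours(m.astype(np.uint8),cv2.RETR_EXTERNAL,cv2.CHAIN_APPROX_NONE)
k=max(cs,key=len)[:,0][:,::-1]
p=onplane(c,k,.0625)
C=np.array([.562,.0135])
for it in range(6):
    r=np.linalg.norm(p-C,axis=1); g=abs(r-.082)<.004-.0004*it; C,rad=circ(p[g]); print(g.sum(),C,rad)
rc=np.argwhere(c["range_z"]>0); P=pts(c,rc); h=P[(abs(P[:,2]-.0765)<.004)&(np.linalg.norm(P[:,:2]-C,axis=1)<.025)]; print("hub",len(h),h.mean(0),np.ptp(h,axis=0))
b=(abs(P[:,2]-.048)<.005)&(np.linalg.norm(P[:,:2]-C,axis=1)>.083)&(np.linalg.norm(P[:,:2]-C,axis=1)<.12); print(b.sum(),P[b].mean(0),cv2.minAreaRect(P[b][:,:2].astype(np.float32)))
E
```

```text
168 [0.56682949 0.01360354] 0.08116249256285515
395 [0.56864959 0.01342302] 0.08218470984772745
394 [0.5687291  0.01343679] 0.08224707208980851
391 [0.56874549 0.01340766] 0.08227405019009701
391 [0.56874549 0.01340766] 0.08227405019009701
387 [0.56874782 0.0133961 ] 0.08228927286439622
hub 230 [0.56786719 0.0137564  0.07693465] [0.01584182 0.01559039 0.00655057]
676 [0.47547142 0.01595857 0.04867211] ((0.4762652814388275, 0.015881825238466263), (0.039988234639167786, 0.023122798651456833), 88.25737762451172)
```

View pics/w2c.png

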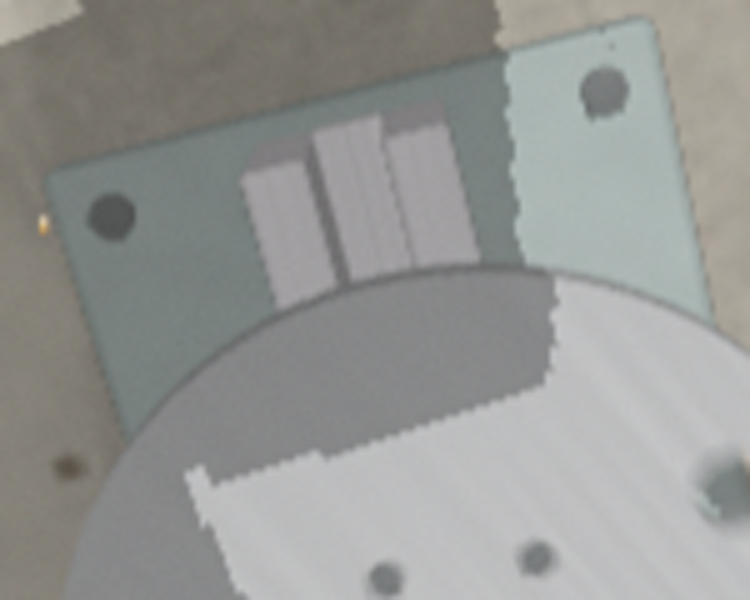

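Emit:
play_rows:
  plan: [-7.2,-43.7,-3.3,0,0,0,-7.2,-43.7,-3.3,0,0,0,-7.2,-43.7,-3.3,0,0,0,-7.2,-43.7,-3.3,0,0,0,-7.2,-43.7,-3.3,0,0,0,-7.2,-43.7,-3.3,0,0,0,0,0,0,0,0,-0.1,0,0,0,0,0,0]

```text
clock: 4.05
eef_pos: [0.4689, -0.2503, 0.2196]
tool_rot: [0.089, 0.996, 0.0, 0.0]
ft_force: [0.0, -0.9, -0.4]
grip_width: 0.0515
```

```bash
python3 - <<'E'
from h import *
c=bot.camera("wrist");o=bot.get_obs();print(o["eef_pos"].round(4),R.from_quat(o["tool_rot"]).as_matrix().round(4).tolist(),o["clock"],o["ft_force"].round(2))
import pickle; pickle.dump(c,open("w3.pkl","wb"))
cv2.imwrite("pics/w3.png",c["frame"])
rc=np.argwhere(c["range_z"]>0); P=pts(c,rc)
near=np.linalg.norm(P[:,:2]-[.475,-.25],axis=1)<.06
for z,t in((.044,.003),(.094,.003)):
    s=near&(abs(P[:,2]-z)<t); q=P[s]; print(z,s.sum(),q.mean(0),cv2.minAreaRect(q[:,:2].astype(np.float32)), rc[s].min(0),rc[s].max(0))
for x in bot.outline_of("pin","wrist")[:4]: print("pin",x["p"],x["point"])
E
```

```text
[ 0.469  -0.2499  0.2196] [[-0.9842, 0.177, -0.0], [0.177, 0.9842, 0.0001], [0.0, 0.0001, -1.0]] 4.1 [-0.94 -0.06 -0.41]
0.044 2101 [ 0.48090493 -0.24816768  0.0447098 ] ((0.48464104533195496, -0.24872885644435883), (0.0561256967484951, 0.05656863749027252), 78.45781707763672) [195 304] [248 359]
0.094 372 [ 0.48382089 -0.24863986  0.09429591] ((0.48456037044525146, -0.24864281713962555), (0.017812032252550125, 0.01769891381263733), 78.15933990478516) [228 322] [247 342]
pin 0.89 [227.5, 329.6]
pin 0.84 [133.0, 323.9]
pin 0.62 [239.0, 245.4]
pin 0.58 [289.6, 271.0]
```

View pics/w3.png

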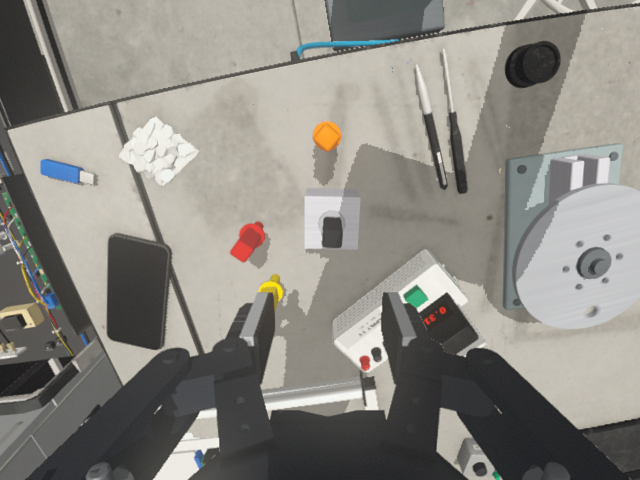

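```bash
python3 - <<'E'
from h import *
import pickle; c=pickle.load(open("w3.pkl","rb")); o=bot.get_obs()
M=R.from_quat(o["tool_rot"]).as_matrix()
rc=np.argwhere(c["range_z"]>0); P=(pts(c,rc)-o["eef_pos"])@M
s=(P[:,2]>-.06)&(P[:,2]<.03)&(abs(P[:,1])<.08)
q=P[s]
for z in np.arange(-.06,.02,.01):
    a=q[(q[:,2]>z)&(q[:,2]<z+.01)]
    if len(a)<20: continue
    l=a[a[:,1]<0];r=a[a[:,1]>0]
    print(round(z,2),len(a),"inner",l[:,1].max().round(4),r[:,1].min().round(4),"outer",l[:,1].min().round(4),r[:,1].max().round(4),"x",l[:,0].min().round(4),l[:,0].max().round(4),r[:,0].min().round(4),r[:,0].max().round(4))
E
```

```text
-0.06 1601 inner -0.0255 0.0249 outer -0.0514 0.0477 x -0.0126 0.0131 -0.0131 0.0128
-0.05 1323 inner -0.0254 0.0248 outer -0.0396 0.0392 x -0.0125 0.0107 -0.0125 0.0105
-0.04 1198 inner -0.0257 0.0251 outer -0.0394 0.0389 x -0.0121 0.0107 -0.0126 0.0107
-0.03 883 inner -0.0257 0.0251 outer -0.0393 0.0387 x -0.0126 0.0106 -0.0126 0.0105
-0.02 171 inner -0.0257 0.0252 outer -0.0327 0.032 x -0.0118 0.01 -0.0122 0.0099
```

Emit:
play_rows:
  plan: [-14.5,4.0,0,0,0,0,0,0,0,0,0,0.028,0,0,30,0,0,0,0,0,30,0,0,0,0,0,30,0,0,0,0,0,30,0,0,0,0,0,20,0,0,0,0,0,11.6,0,0,0,0,0,0,0,0,0]

```text
clock: 5.28
eef_pos: [0.4837, -0.2485, 0.0673]
tool_rot: [0.102, 0.995, 0.0, -0.001]
ft_force: [-0.0, -0.7, 1.0]
grip_width: 0.0516
```

```bash
python3 - <<'E'
from h import *
c=bot.camera("wrist");o=bot.get_obs();print(o["eef_pos"].round(4),R.from_quat(o["tool_rot"]).as_matrix().round(4).tolist(),o["clock"],o["ft_force"].round(2))
cv2.imwrite("pics/w4.png",c["frame"])
M=R.from_quat(o["tool_rot"]).as_matrix()
rc=np.argwhere(c["range_z"]>0); P=(pts(c,rc)); s=(abs(P[:,2]-.094)<.003)&(np.linalg.norm(P[:,:2]-o["eef_pos"][:2],axis=1)<.02)
print(s.sum(),P[s].mean(0),((P[s]-o["eef_pos"])@M).min(0),((P[s]-o["eef_pos"])@M).max(0))
E
```

```text
[ 0.4843 -0.2488  0.0681] [[-0.9791, 0.2033, 0.0], [0.2033, 0.9791, -0.0001], [-0.0, -0.0001, -1.0]] 5.325 [-0.2  -0.74 -0.23]
1387 [ 0.48360578 -0.24856327  0.09433876] [-0.00948257 -0.00869698 -0.02831555] [ 0.00874758  0.00908466 -0.02288271]
```

View pics/w4.png

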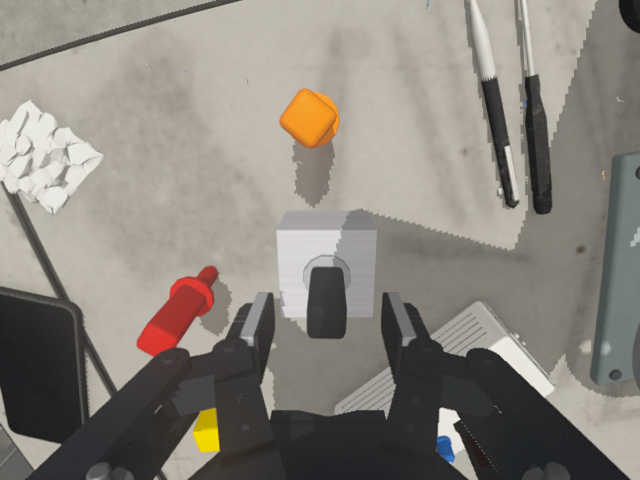

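The black handle (327,300) stands centred between the pads; pin top within 0.5 mm of the TCP axis. Close.

Emit:
play_rows:
  plan: [0,0,0,0,0,0,0,0,0,0,0,0,0,0,0,0,0,0,0,0,0,0,0,0,0,0,0,0,0,0,0,0,0,0,0,0]
  hand: 0

```text
clock: 6.08
eef_pos: [0.485, -0.2494, 0.0691]
tool_rot: [0.102, 0.995, -0.0, 0.001]
ft_force: [0.2, 0.8, 4.9]
grip_width: 0.0166
```

Emit:
play_rows:
  plan: [0,0,-10,0,0,0,0,0,-25,0,0,0,0,0,-30,0,0,0,0,0,-35,0,0,0,0,0,-30,0,0,0,0,0,0,0,0,0,0,0,0,0,0,0]

```text
clock: 6.95
eef_pos: [0.4833, -0.2486, 0.197]
tool_rot: [0.102, 0.995, 0.0, -0.001]
ft_force: [-0.8, -1.0, -1.1]
grip_width: 0.0162
```

```bash
python3 - <<'E'
from h import *
c=bot.camera("wrist")
for i in range(4):
    o=bot.get_obs();print(o["eef_pos"].round(4),o["clock"],o["ft_force"].round(2),o["grip_width"])
cv2.imwrite("pics/w5.png",c["frame"])
M=R.from_quat(o["tool_rot"]).as_matrix();print(M.round(4).tolist())
rc=np.argwhere(c["range_z"]>0); P=((pts(c,rc)-o["eef_pos"])@M); s=(abs(P[:,0])<.03)&(abs(P[:,1])<.016)&(P[:,2]>-.04)&(P[:,2]<.08)
q=P[s];print(q[:,2].min())
for z in np.arange(-.03,.075,.004):
    a=q[(q[:,2]>=z)&(q[:,2]<z+.004)]
    if len(a)>5: print(round(z,3),len(a),a.min(0).round(4),a.max(0).round(4))
E
```

```text
[ 0.4831 -0.2484  0.1965] 7.0 [-0.92  0.22 -1.29] 0.016171068243176098
[ 0.4831 -0.2484  0.1965] 7.0 [-0.92  0.22 -1.29] 0.016171068243176098
[ 0.4831 -0.2484  0.1965] 7.0 [-0.92  0.22 -1.29] 0.016171068243176098
[ 0.4831 -0.2484  0.1965] 7.0 [-0.92  0.22 -1.29] 0.016171068243176098
[[-0.9791, 0.2033, -0.0026], [0.2033, 0.9791, 0.0013], [0.0028, 0.0007, -1.0]]
-0.039998068779538876
-0.03 820 [-0.0084 -0.016  -0.03  ] [ 0.0103  0.0153 -0.026 ]
-0.026 857 [-0.0129 -0.0156 -0.026 ] [ 0.0103  0.0151 -0.022 ]
-0.022 273 [ 0.0052 -0.016  -0.022 ] [ 0.01    0.0151 -0.018 ]
-0.018 227 [ 0.0067 -0.0144 -0.018 ] [ 0.0098  0.0151 -0.014 ]
-0.014 124 [ 0.007  -0.0076 -0.014 ] [ 0.0089  0.0083 -0.01  ]
-0.01 137 [ 0.0058 -0.0083 -0.01  ] [ 0.0088  0.0091 -0.006 ]
-0.006 125 [ 0.0054 -0.0085 -0.0058] [ 0.009   0.0092 -0.002 ]
-0.002 107 [ 0.005  -0.0081 -0.002 ] [0.0091 0.0095 0.0019]
0.002 110 [ 0.0058 -0.0084  0.002 ] [0.009  0.0091 0.006 ]
0.006 104 [ 0.0054 -0.0085  0.006 ] [0.009  0.0093 0.01  ]
0.01 97 [ 0.0054 -0.0081  0.01  ] [0.009  0.0094 0.0139]
0.014 64 [ 0.0059 -0.0083  0.0141] [0.0091 0.0091 0.018 ]
0.018 613 [-0.0081 -0.0133  0.0181] [0.0135 0.0141 0.022 ]
0.022 21 [ 0.0058 -0.0109  0.022 ] [0.0129 0.0123 0.0236]
0.042 17 [ 0.0043 -0.0025  0.0423] [0.0057 0.0033 0.0459]
0.046 37 [ 0.0027 -0.0045  0.046 ] [0.0056 0.0053 0.0498]
0.05 33 [ 0.0004 -0.0053  0.0501] [0.0055 0.0061 0.0539]
0.054 25 [ 0.0002 -0.0054  0.0541] [0.0053 0.0062 0.0574]
```

View pics/w5.png

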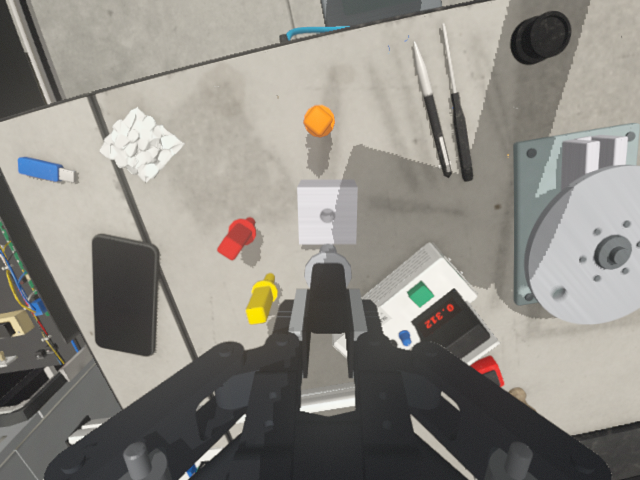

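Emit:
play_rows:
  plan: [3.8,32.9,0,0,0,0,3.8,32.9,0,0,0,0,3.8,32.9,0,0,0,0,3.8,32.9,0,0,0,0,3.8,32.9,0,0,0,0,3.8,32.9,0,0,0,0,3.8,32.9,0,0,0,0,3.8,32.9,0,0,0,0,0,0,0,0,0,-0.0875,0,0,0,0,0,-0.0875,0,0,17,0,0,0,0,0,20,0,0,0,0,0,0,0,0,0]

```text
clock: 8.62
eef_pos: [0.5053, 0.0149, 0.158]
tool_rot: [0.015, 1.0, -0.0, -0.003]
ft_force: [0.6, -0.5, 0.8]
grip_width: 0.0166
```

```bash
cat > look.py <<'E'
from h import *
import sys,pickle
n=sys.argv[1]
c=bot.camera("wrist");o=bot.get_obs()
print(o["eef_pos"].round(4),o["clock"],o["ft_force"].round(2),o["grip_width"].round(4))
cv2.imwrite(f"pics/{n}.png",c["frame"]);pickle.dump((c,o),open(n+".pkl","wb"))
M=R.from_quat(o["tool_rot"]).as_matrix();print(M.round(4).tolist())
rc=np.argwhere(c["range_z"]>0); P=pts(c,rc)
L=(P-o["eef_pos"])@M
for nm,a,b in(("shank",.026,.05),):
    s=(abs(L[:,0])<.012)&(abs(L[:,1])<.012)&(L[:,2]>a)&(L[:,2]<b)
    if s.sum()>10: q=L[s]; print(nm,len(q),"pin x",q[:,0].max()-.006,"y mid",(q[:,1].max()+q[:,1].min())/2)
m=bot.outline_of("rotor","wrist")
if m:
    cs,_=cv2.findContours(m[0]["mask"].astype(np.uint8),cv2.RETR_EXTERNAL,cv2.CHAIN_APPROX_NONE)
    p=onplane(c,max(cs,key=len)[:,0][:,::-1],.0625); C=np.array([.568,.0134])
    for it in range(5):
        r=np.linalg.norm(p-C,axis=1); g=abs(r-.082)<(.006,.004,.003,.002,.002)[it]; C,rad=circ(p[g])
    print("disc",g.sum(),C,rad)
C=np.array([.568,.0134]);r=np.linalg.norm(P[:,:2]-C,axis=1)
b=(abs(P[:,2]-.048)<.003)&(r>.0835)&(r<.115)&(abs(P[:,1]-.015)<.03)
if b.sum()>20: print("blk",b.sum(),cv2.minAreaRect(P[b][:,:2].astype(np.float32)))
h=P[(abs(P[:,2]-.0765)<.002)&(r<.015)]; print("hub",len(h),h.mean(0) if len(h) else 0, "face z",np.median(P[(abs(P[:,2]-.0625)<.008)&(r<.07)&(r>.025)][:,2]))
E
python3 look.py w6
```

```text
Traceback (most recent call last):
  File "look.py", line 5, in <module>
    print(o["eef_pos"].round(4),o["clock"],o["ft_force"].round(2),o["grip_width"].round(4))
                                                                  ^^^^^^^^^^^^^^^^^^^^^
AttributeError: 'float' object has no attribute 'round'
```

```bash
sed -i 's/o\["grip_width"\].round(4)/o["grip_width"]/' look.py
python3 look.py w6
```

```text
[0.5072 0.0149 0.1603] 8.725 [ 0.3   0.72 -0.13] 0.01651827680891405
[[-0.9996, 0.0298, -0.0019], [0.0298, 0.9996, -0.0], [0.0019, -0.0001, -1.0]]
shank 41 pin x 0.0008803817018190694 y mid -9.507263977141626e-05
disc 374 [0.56823784 0.0135469 ] 0.08192307205243912
blk 840 ((0.4755914509296417, 0.015483567491173744), (0.039537400007247925, 0.021749507635831833), 88.82891845703125)
hub 0 0 face z 0.06335696262461932
```

View pics/w6.png

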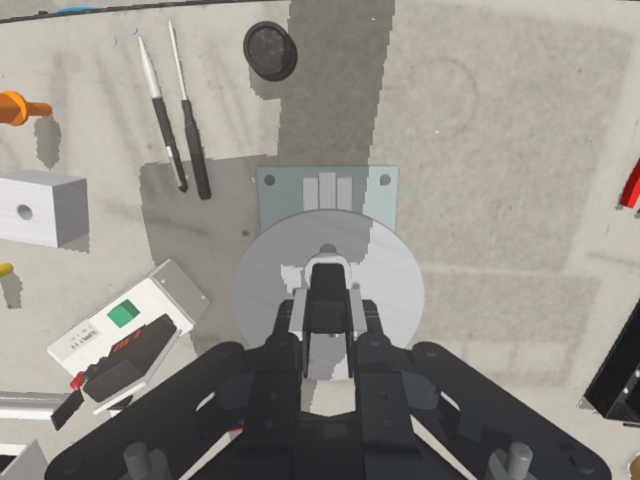

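```bash
python3 - <<'E'
from h import *
E=[];B=[];S=[];K=[]
for i in range(6):
    c=bot.camera("wrist");o=bot.get_obs();E.append(o["eef_pos"]);P=pts(c,np.argwhere(c["range_z"]>0))
    K.append(np.array(c["cam_to_world"])[:3,3])
    r=np.linalg.norm(P[:,:2]-[.5682,.0135],axis=1)
    b=(abs(P[:,2]-.048)<.003)&(r>.0835)&(r<.115)&(abs(P[:,1]-.015)<.03)
    q=P[b];B.append([np.percentile(q[:,0],1),np.percentile(q[:,1],1),np.percentile(q[:,1],99)])
    s=(np.linalg.norm(P[:,:2]-[.5066,.0149],axis=1)<.012)&(P[:,2]>.102)&(P[:,2]<.132)
    q=P[s];S.append([np.percentile(q[:,0],3),q[:,1].min(),q[:,1].max(),len(q)])
for n,a in(("E",E),("K",K),("B",B),("S",S)): print(n,np.mean(a,0).round(4),np.std(a,0).round(4))
print(bot.get_obs()["clock"])
E
```

```text
E [0.5082 0.015  0.1615] [0.0001 0.     0.0001]
K [0.4251 0.0176 0.3162] [0.0001 0.     0.0002]
B [ 0.4647 -0.004   0.0353] [0. 0. 0.]
S [5.023000e-01 9.500000e-03 2.100000e-02 1.113333e+02] [2.000e-04 0.000e+00 0.000e+00 7.454e-01]
9.075
```

Emit:
play_rows:
  plan: [0,0,0,0,0,0,0,0,0,0,0,0,0,0,0,0,0,0,0,0,0,0,0,0]

```text
clock: 9.57
eef_pos: [0.5078, 0.015, 0.1609]
tool_rot: [0.015, 1.0, -0.0, -0.0]
ft_force: [0.6, -0.2, -0.4]
grip_width: 0.016
```

```bash
python3 - <<'E'
from h import *
for i in range(10):
    c=bot.camera("wrist");o=bot.get_obs();P=pts(c,np.argwhere(c["range_z"]>0))
    print(o["clock"],o["eef_pos"].round(4),o["ft_force"].round(2),np.array(c["cam_to_world"])[:3,3].round(4))
E
```

```text
9.625 [0.5078 0.015  0.1609] [ 0.77  0.59 -0.72] [0.4248 0.0176 0.3157]
9.675 [0.5078 0.0149 0.1609] [-0.29 -0.18 -0.27] [0.4248 0.0176 0.3157]
9.725 [0.5078 0.015  0.1609] [-0.76 -0.9  -1.5 ] [0.4248 0.0176 0.3157]
9.775 [0.5078 0.015  0.1609] [ 0.15 -0.07 -0.06] [0.4248 0.0176 0.3157]
9.825 [0.5078 0.0149 0.1609] [-0.3   0.36 -0.76] [0.4248 0.0176 0.3157]
9.875 [0.5078 0.015  0.1609] [ 0.05 -0.09 -0.37] [0.4248 0.0176 0.3157]
9.925 [0.5078 0.0149 0.1609] [ 1.64 -1.32 -0.85] [0.4248 0.0176 0.3157]
9.975 [0.5078 0.015  0.1609] [-0.22  0.13 -1.41] [0.4248 0.0176 0.3157]
10.025 [0.5078 0.015  0.1609] [ 0.74 -0.36 -0.59] [0.4248 0.0176 0.3157]
10.075 [0.5078 0.015  0.1609] [ 0.1   0.36 -1.48] [0.4248 0.0176 0.3157]
```

```bash
python3 - <<'E'
from h import *
Cs=[]
for i in range(4):
    c=bot.camera("wrist");m=bot.outline_of("rotor","wrist")[0]["mask"]
    cs,_=cv2.findContours(m.astype(np.uint8),cv2.RETR_EXTERNAL,cv2.CHAIN_APPROX_NONE)
    p=onplane(c,max(cs,key=len)[:,0][:,::-1],.0625); C=np.array([.568,.0134])
    for it in range(5):
        r=np.linalg.norm(p-C,axis=1); g=abs(r-.082)<(.006,.004,.003,.002,.002)[it]; C,rad=circ(p[g])
    Cs.append([*C,rad,g.sum()])
print(np.array(Cs).round(4))
# edge based: radial gradient search
g=cv2.GaussianBlur(cv2.cvtColor(c["frame"],cv2.COLOR_BGR2GRAY),(0,0),1).astype(float)
K=np.array(c["K"]);T=np.linalg.inv(np.array(c["cam_to_world"]))
def proj(X):
    Y=X@T[:3,:3].T+T[:3,3]; return cv2.projectPoints(Y.reshape(-1,1,3),np.zeros(3),np.zeros(3),K,np.array(c["dist"]))[0].reshape(-1,2)
C=np.array([.568,.0135]);E=[]
for a in np.radians(np.arange(100,262,2)):
    rr=np.arange(.078,.087,.0002); X=np.c_[C[0]+rr*np.cos(a),C[1]+rr*np.sin(a),np.full(len(rr),.0625)]
    uv=proj(X).astype(np.float32); v=cv2.remap(g.astype(np.float32),uv[:,0],uv[:,1],cv2.INTER_CUBIC).ravel()
    d=np.abs(np.gradient(v)); j=d.argmax(); E.append([*X[j,:2],np.degrees(a),rr[j],d[j]])
E=np.array(E); C2,rad=circ(E[:,:2]); 
for _ in range(4):
    res=np.linalg.norm(E[:,:2]-C2,axis=1)-rad; k=abs(res-np.median(res))<.0008; C2,rad=circ(E[k,:2])
print("edge",C2,rad,k.sum())
cv2.imwrite("pics/w7.png",cv2.resize(c["frame"][155:275,240:420],None,fx=4.4,fy=4.4,interpolation=cv2.INTER_CUBIC))
print(proj(np.array([[.5078,.0150,.1609-.060],[.5066,.0149,.0625],[.4755,.0155,.048],[.465,.0158,.048]])))
E
```

```text
[[5.682e-01 1.370e-02 8.160e-02 3.740e+02]
 [5.684e-01 1.340e-02 8.210e-02 3.750e+02]
 [5.682e-01 1.350e-02 8.200e-02 3.780e+02]
 [5.682e-01 1.350e-02 8.190e-02 3.760e+02]]
edge [0.57035077 0.01339969] 0.08241832187877811 60
[[327.15514592 248.86973529]
 [326.97784894 230.08560342]
 [326.51880254 187.94181227]
 [326.4759746  174.90770538]]
```

View pics/w7.png

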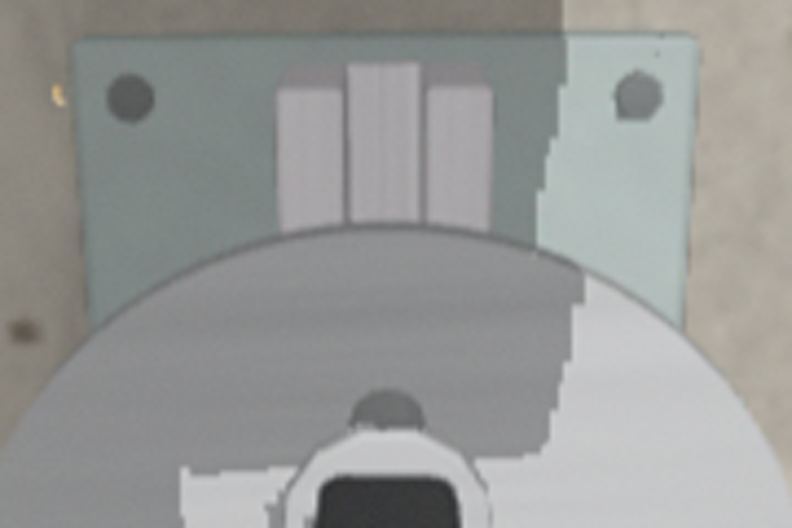

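Emit:
play_rows:
  plan: [0,0,6,0,0,0,0,0,8,0,0,0,0,0,8,0,0,0,0,0,6,0,0,0,0,0,4,0,0,0,0,0,2,0,0,0,0,0,0,0,0,0,0,0,0,0,0,0,0,0,0,0,0,0,0,0,0,0,0,0]

```text
clock: 11.72
eef_pos: [0.5079, 0.0149, 0.127]
tool_rot: [0.015, 1.0, -0.0, 0.0]
ft_force: [0.4, -0.4, -1.4]
grip_width: 0.0163
```

```bash
python3 - <<'E'
from h import *
import pickle
L=[]
for i in range(8):
    c=bot.camera("wrist");o=bot.get_obs();L.append((c,o))
    print(o["clock"],o["eef_pos"].round(4),o["ft_force"].round(2))
pickle.dump(L,open("seq.pkl","wb"))
cv2.imwrite("pics/w8.png",np.vstack([np.hstack([L[j][0]["frame"][170:370,200:450] for j in (0,2,4)]),np.hstack([L[j][0]["frame"][170:370,200:450] for j in (5,6,7)])]))
E
```

```text
11.775 [0.5079 0.015  0.127 ] [ 1.03 -0.39 -0.12]
11.825 [0.5078 0.015  0.127 ] [ 0.4  -0.17 -0.07]
11.875 [0.5078 0.015  0.127 ] [ 0.96  0.32 -0.54]
11.925 [0.5078 0.0149 0.1269] [-0.65 -0.07 -0.42]
11.975 [0.5078 0.015  0.1269] [ 0.33 -0.66 -1.55]
12.025 [0.5078 0.015  0.1269] [ 1.05 -0.89 -0.51]
12.075 [0.5078 0.015  0.1269] [ 0.56  0.45 -1.17]
12.125 [0.5078 0.015  0.1269] [ 0.51  0.7  -0.19]
```

View pics/w8.png

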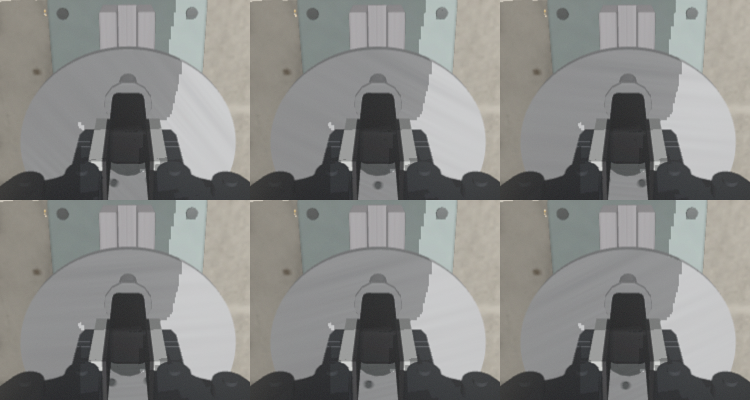

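```bash
cat > polar.py <<'E'
from h import *
C0=np.array([.5700,.01345])
def unwrap(c,r0=.05,r1=.074,z=.0625):
    K=np.array(c["K"]);T=np.linalg.inv(np.array(c["cam_to_world"]))
    a=np.radians(np.arange(0,360,1.0));rr=np.arange(r0,r1,.001)
    # angle th: rotor angle of hole; 0 = over slot (direction -x rotated)
    th0=np.arctan2(.0148-.01345,-.062)
    A,Rr=np.meshgrid(a,rr)
    X=np.stack([C0[0]+Rr*np.cos(A+th0),C0[1]+Rr*np.sin(A+th0),np.full(A.shape,z)],-1).reshape(-1,3)
    Y=X@T[:3,:3].T+T[:3,3]
    uv=cv2.projectPoints(Y.reshape(-1,1,3),np.zeros(3),np.zeros(3),K,np.array(c["dist"]))[0].reshape(*A.shape,2).astype(np.float32)
    return cv2.remap(c["frame"],uv[...,0],uv[...,1],cv2.INTER_LINEAR)
E
python3 - <<'E'
from polar import *
import pickle
L=[];S=[]
for i in range(28):
    c=bot.camera("scene" if i%2 else "wrist");L.append((bot.get_obs()["clock"],c)); S.append(unwrap(c))
pickle.dump(L,open("seq2.pkl","wb"))
cv2.imwrite("pics/u1.png",cv2.resize(np.vstack([np.vstack([s,np.zeros((3,360,3),np.uint8)]) for s in S[0::2]]),None,fx=2.1,fy=1.5))
cv2.imwrite("pics/u2.png",cv2.resize(np.vstack([np.vstack([s,np.zeros((3,360,3),np.uint8)]) for s in S[1::2]]),None,fx=2.1,fy=1.5))
E
```

```text
(no output)
```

View pics/u1.png

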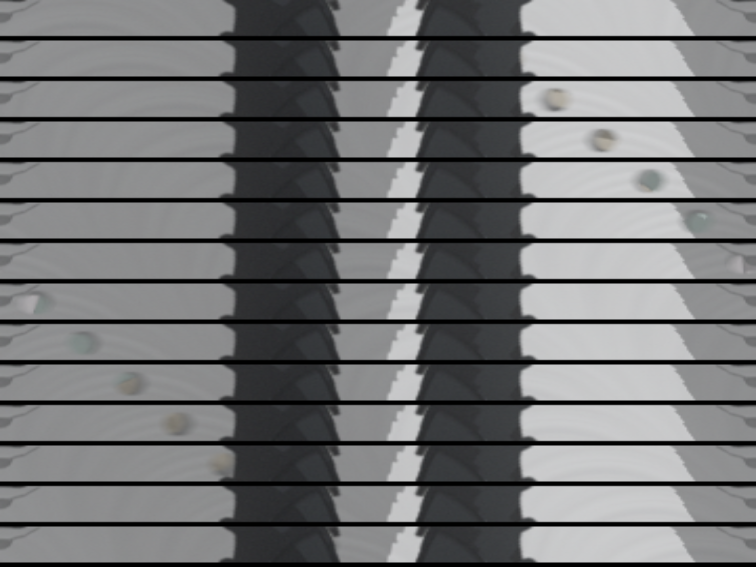

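View pics/u2.png

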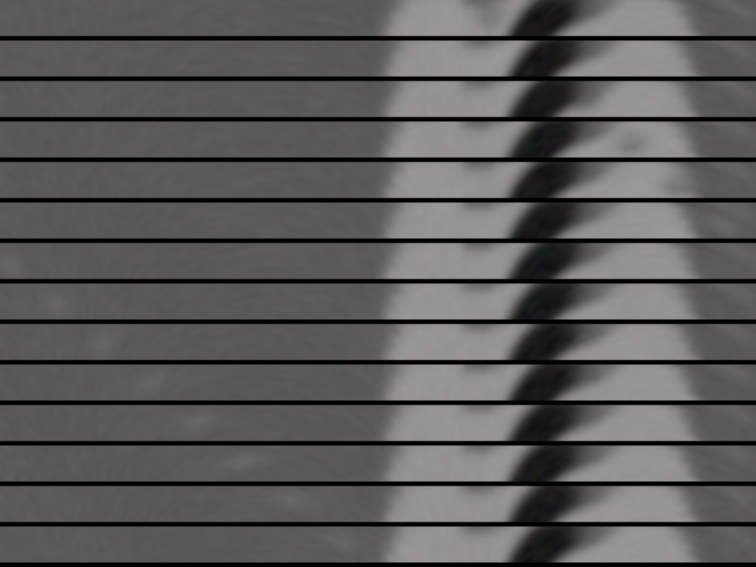

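```bash
cat >> polar.py <<'E'
import pickle
def hole(c,bg):
    u=unwrap(c).astype(np.float32); d=np.abs(u-bg).sum(2)[4:21]
    s=d.mean(0); s=cv2.GaussianBlur(np.r_[s,s,s].reshape(1,-1).astype(np.float32),(0,0),3)[0][360:720]
    return int(s.argmax()),round(float(s.max()),1),round(float(np.median(s)),1)
E
python3 - <<'E'
from polar import *
L=pickle.load(open("seq2.pkl","rb")); bg=np.median([unwrap(c).astype(np.float32) for t,c in L[0::2]],0); np.save("bg.npy",bg)
for t,c in L[0::2]: print(round(t,3),hole(c,bg))
E
```

```text
12.175 (26, 6.2, 2.8)
12.275 (249, 8.9, 2.7)
12.375 (263, 110.2, 3.0)
12.475 (286, 125.4, 3.0)
12.575 (309, 138.1, 2.9)
12.675 (328, 36.8, 2.7)
12.775 (351, 28.4, 3.0)
12.875 (15, 44.6, 3.0)
12.975 (42, 37.5, 2.7)
13.075 (63, 52.6, 3.0)
13.175 (85, 56.8, 3.0)
13.275 (107, 47.4, 3.0)
13.375 (297, 7.3, 2.6)
13.475 (319, 7.0, 3.0)
```

```bash
python3 - <<'E'
from polar import *
bg=np.load("bg.npy")
for i in range(45):
    c=bot.camera("wrist"); h=hole(c,bg); 
    if h[1]>15 and (h[0]>355 or h[0]<30): break
print(i,h,bot.get_obs()["clock"])
E
```

```text
17 (9, 32.0, 3.3) 14.425
```

Emit:
play_rows:
  plan: [0,0,1.5,0,0,0,0,0,1.5,0,0,0,0,0,1.2,0,0,0,0,0,1.0,0,0,0,0,0,0.8,0,0,0,0,0,0.5,0,0,0,0,0,0,0,0,0]

```text
clock: 15.3
eef_pos: [0.5083, 0.0146, 0.1209]
tool_rot: [0.015, 1.0, -0.0, 0.001]
ft_force: [-0.6, -2.7, 4.1]
grip_width: 0.0165
```

```bash
cat > mon.py <<'E'
from polar import *
import sys
n=int(sys.argv[1]); bg=np.load("bg.npy"); F=[];P=[]
for i in range(n):
    c=bot.camera("wrist"); o=bot.get_obs();F.append(o["ft_force"]);P.append(o["eef_pos"]); print(round(o["clock"],3),hole(c,bg),end="; ")
print();print("F",np.mean(F,0).round(2),"P",P[0].round(4),P[-1].round(4))
pickle.dump(c,open("last.pkl","wb"));cv2.imwrite("pics/last.png",c["frame"])
cv2.imwrite("pics/lastu.png",cv2.resize(unwrap(c),None,fx=2.1,fy=4))
E
python3 mon.py 8
```

```text
15.35 (250, 172.5, 7.7); 15.4 (250, 176.0, 7.7); 15.45 (250, 179.9, 7.8); 15.5 (250, 183.4, 7.7); 15.55 (250, 186.6, 7.8); 15.6 (250, 189.9, 7.8); 15.65 (250, 191.6, 7.8); 15.7 (250, 193.5, 7.7); 
F [ 0.4  -2.69  4.94] P [0.5082 0.0147 0.1208] [0.508  0.0148 0.1206]
```

View pics/last.png

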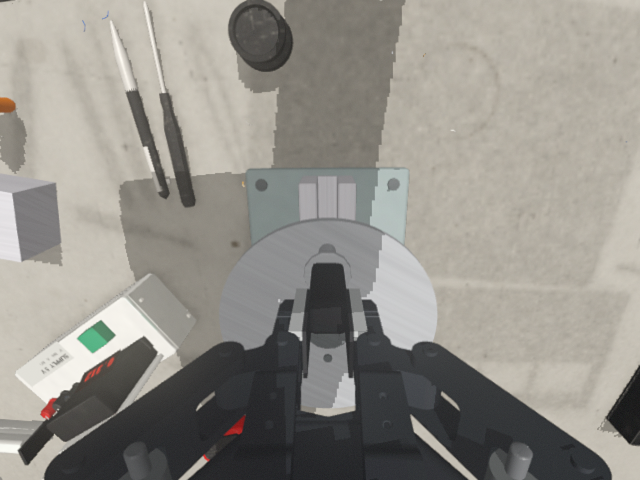

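View pics/lastu.png

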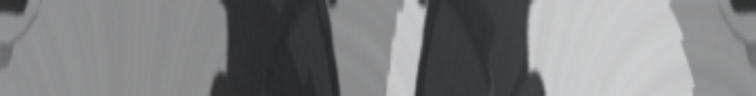

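Emit:
play_rows:
  plan: [0,0,-0.4,0,0,0,0,0,0,0,0,0]

```text
clock: 15.95
eef_pos: [0.5078, 0.015, 0.1209]
tool_rot: [0.015, 1.0, 0.0, 0.0]
ft_force: [-0.6, -2.6, 4.4]
grip_width: 0.016
```

```bash
cat > mon2.py <<'E'
from polar import *
import sys
n=int(sys.argv[1]); F=[];P=[];U=[];t=[]
for i in range(n):
    c=bot.camera("wrist"); o=bot.get_obs();F.append(o["ft_force"]);P.append(o["eef_pos"]);U.append(unwrap(c,z=.0605));t.append(o["clock"])
d=[round(float(np.abs(U[i+1].astype(float)-U[i])[:, list(range(15,100))+list(range(260,320))].mean()),2) for i in range(n-1)]
print(t[0],t[-1],"motion",d);print("F",np.mean(F,0).round(2),"P",P[0].round(4),P[-1].round(4))
k=max(1,n//10); S=U[::k]
cv2.imwrite("pics/mu.png",cv2.resize(np.vstack([np.vstack([s,np.zeros((3,360,3),np.uint8)]) for s in S]),None,fx=2.1,fy=2.0))
cv2.imwrite("pics/mf.png",c["frame"])
E
python3 mon2.py 10
```

```text
16.0 16.45 motion [1.08, 1.05, 1.05, 1.02, 1.03, 1.01, 1.02, 1.03, 1.02]
F [-0.49 -2.8   4.91] P [0.5078 0.015  0.1208] [0.5078 0.015  0.1208]
```

View pics/mu.png

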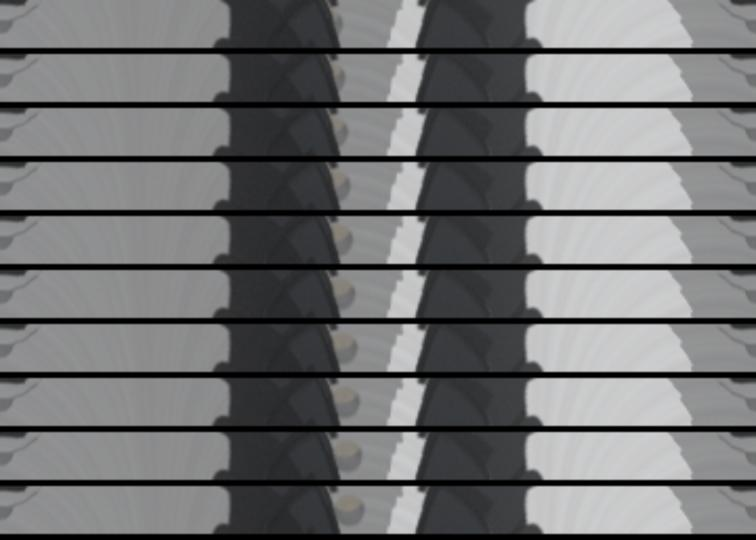

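Emit:
play_rows:
  plan: [0,0,-0.2,0,0,0,0,0,0,0,0,0,0,0,0,0,0,0,0,0,0,0,0,0,0,0,0,0,0,0,0,0,0,0,0,0,0,0,0,0,0,0,0,0,0,0,0,0]

```text
clock: 17.45
eef_pos: [0.5078, 0.0149, 0.121]
tool_rot: [0.015, 1.0, 0.0, -0.0]
ft_force: [-0.1, -2.3, 3.9]
grip_width: 0.0164
```

```bash
python3 mon2.py 10
```

```text
17.5 17.95 motion [1.33, 1.32, 1.31, 1.29, 1.28, 1.26, 1.26, 1.24, 1.21]
F [-0.09 -2.67  4.42] P [0.5078 0.015  0.121 ] [0.5078 0.015  0.121 ]
```

View pics/mu.png

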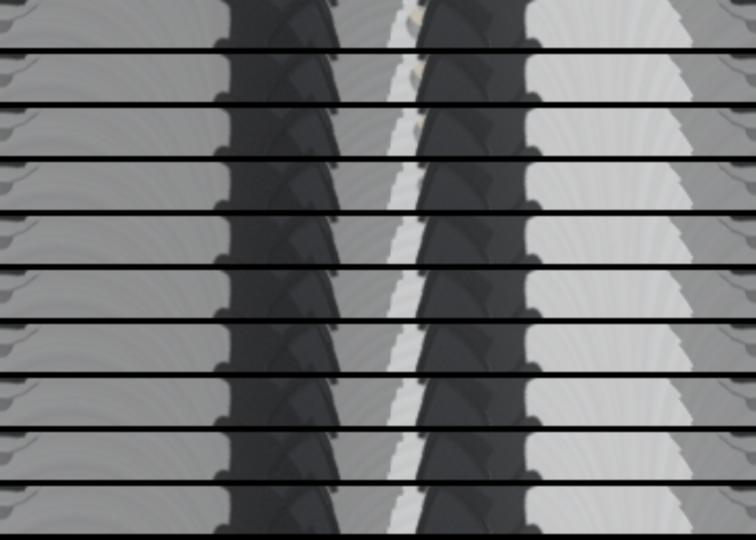

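Emit:
play_rows:
  plan: [0,0,0,0,0,0,0,0,0,0,0,0,0,0,0,0,0,0,0,0,0,0,0,0,0,0,0,0,0,0,0,0,0,0,0,0,0,0,0,0,0,0,0,0,0,0,0,0,0,0,0,0,0,0,0,0,0,0,0,0,0,0,0,0,0,0,0,0,0,0,0,0,0,0,0,0,0,0,0,0,0,0,0,0,0,0,0,0,0,0,0,0,0,0,0,0]

```text
clock: 19.95
eef_pos: [0.5078, 0.015, 0.121]
tool_rot: [0.015, 1.0, 0.0, -0.0]
ft_force: [0.7, -1.7, 5.0]
grip_width: 0.0165
```

```bash
python3 mon2.py 10
```

```text
20.0 20.45 motion [2.31, 2.3, 2.32, 2.3, 2.31, 2.33, 2.37, 2.42, 2.44]
F [ 0.1  -2.72  4.47] P [0.5078 0.015  0.121 ] [0.5078 0.015  0.121 ]
```

View pics/mu.png

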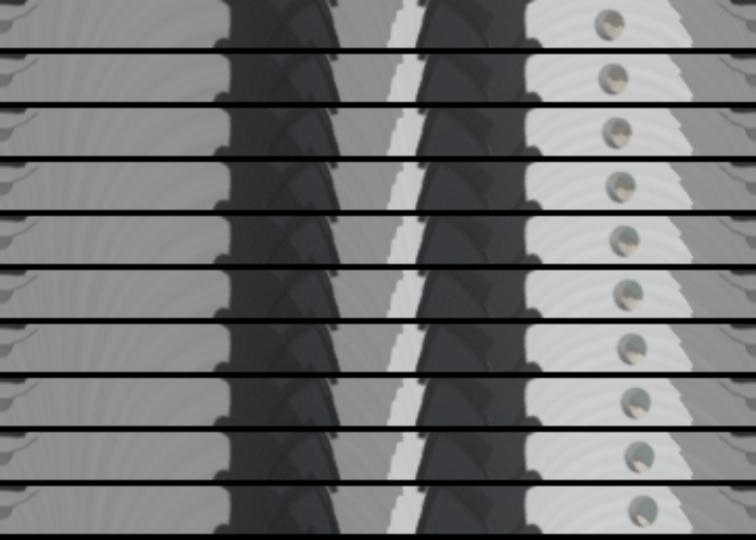

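Emit:
play_rows:
  plan: [0,0,0.2,0,0,0,0,0,0,0,0,0,0,0,0,0,0,0,0,0,0,0,0,0,0,0,0,0,0,0,0,0,0,0,0,0,0,0,0,0,0,0,0,0,0,0,0,0]

```text
clock: 21.45
eef_pos: [0.5078, 0.015, 0.1208]
tool_rot: [0.015, 1.0, -0.0, 0.0]
ft_force: [-0.3, -2.0, 3.9]
grip_width: 0.0163
```

```bash
python3 mon2.py 10
```

```text
21.5 21.95 motion [1.07, 1.08, 1.08, 1.08, 1.09, 1.09, 1.11, 1.09, 1.1]
F [ 0.   -2.66  4.69] P [0.5078 0.0149 0.1208] [0.5078 0.015  0.1208]
```

View pics/mu.png

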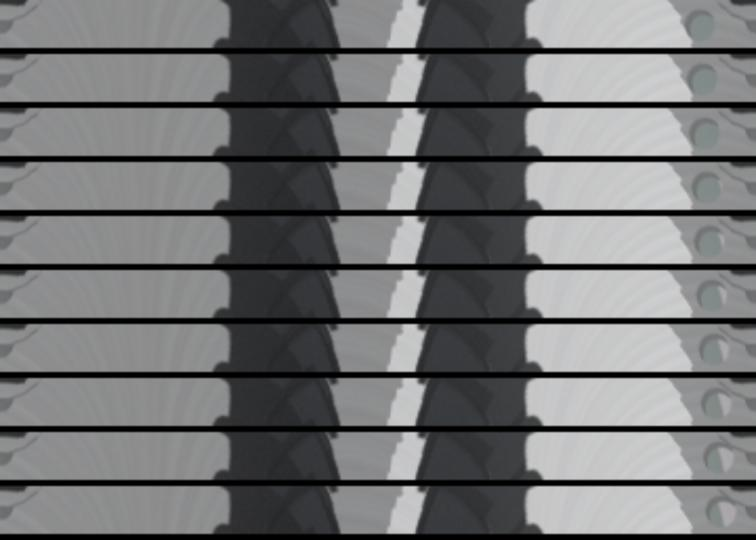

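Emit:
play_rows:
  plan: [0,0,0,0,0,0,0,0,0,0,0,0,0,0,0,0,0,0,0,0,0,0,0,0,0,0,0,0,0,0]

```text
clock: 22.58
eef_pos: [0.5073, 0.0152, 0.1203]
tool_rot: [0.015, 1.0, 0.0, -0.001]
ft_force: [-0.9, -5.9, -1.4]
grip_width: 0.0162
```

```bash
python3 mon2.py 10
```

```text
22.625 23.075 motion [0.71, 0.54, 0.56, 0.55, 0.55, 0.54, 0.52, 0.52, 0.54]
F [ 0.29 -3.03 -1.47] P [0.507  0.0147 0.12  ] [0.5072 0.0149 0.1203]
```

View pics/mu.png

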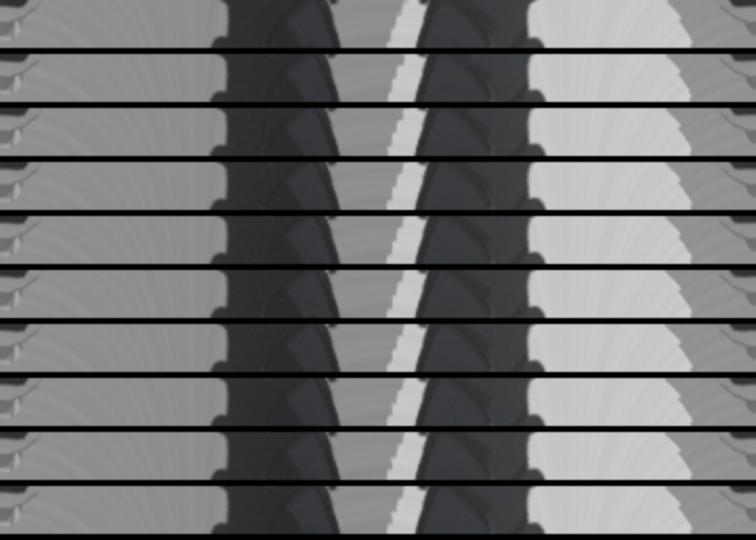

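View pics/mf.png

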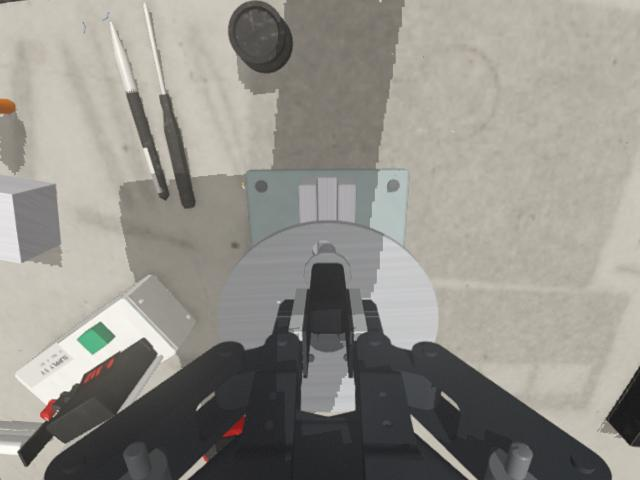

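Emit:
play_rows:
  plan: [-0.5,0,1,0,0,0,0,0,1.5,0,0,0,0,0,1.5,0,0,0,0,0,1.5,0,0,0,0,0,1.5,0,0,0,0,0,1.5,0,0,0,0,0,1.0,0,0,0]

```text
clock: 23.95
eef_pos: [0.5083, 0.015, 0.1112]
tool_rot: [0.015, 1.0, 0.0, -0.0]
ft_force: [-2.1, -2.6, 1.3]
grip_width: 0.0161
```

```bash
python3 mon2.py 4
```

```text
24.0 24.15 motion [0.69, 0.6, 0.57]
F [-1.52 -2.83  0.75] P [0.5082 0.015  0.1111] [0.5083 0.015  0.1113]
```

Emit:
play_rows:
  plan: [0.5,0,1,0,0,0,0,0,1,0,0,0,0,0,1,0,0,0,0,0,1,0,0,0,0,0,1,0,0,0]

```text
clock: 24.78
eef_pos: [0.5078, 0.015, 0.1062]
tool_rot: [0.015, 1.0, 0.0, -0.0]
ft_force: [-0.6, -3.0, 0.9]
grip_width: 0.0163
```

```bash
python3 mon2.py 4
```

```text
24.825 24.975 motion [0.8, 0.65, 0.61]
F [-0.9  -3.35  0.75] P [0.5077 0.015  0.1061] [0.5078 0.0149 0.1062]
```

Emit:
play_rows:
  plan: [0,0,1.5,0,0,0,0,0,1.5,0,0,0,0,0,1.5,0,0,0,0,0,1.5,0,0,0,0,0,1.5,0,0,0,0,0,1.5,0,0,0,0,0,1.5,0,0,0,0,0,1.5,0,0,0]

```text
clock: 25.98
eef_pos: [0.5078, 0.015, 0.0942]
tool_rot: [0.015, 1.0, 0.0, -0.0]
ft_force: [-0.3, -2.2, 0.3]
grip_width: 0.0165
```

```bash
python3 mon2.py 6
```

```text
26.025 26.275 motion [1.08, 0.83, 0.75, 0.64, 0.62]
F [-0.87 -2.87  0.48] P [0.5077 0.015  0.094 ] [0.5078 0.015  0.0943]
```

Emit:
play_rows:
  plan: [0,0,1.2,0,0,0,0,0,1.2,0,0,0,0,0,1.2,0,0,0,0,0,1.2,0,0,0,0,0,1.0,0,0,0,0,0,0.8,0,0,0,0,0,0,0,0,0]

```text
clock: 27.15
eef_pos: [0.5078, 0.015, 0.0876]
tool_rot: [0.015, 1.0, 0.0, -0.0]
ft_force: [-1.2, -2.8, 0.7]
grip_width: 0.0162
```

```bash
python3 mon2.py 8
```

```text
27.2 27.55 motion [0.68, 0.66, 0.72, 0.64, 0.63, 0.65, 0.64]
F [-0.9  -3.06  0.63] P [0.5078 0.015  0.0877] [0.5078 0.015  0.0877]
```

Emit:
play_rows:
  plan: [0,0,0.5,0,0,0,0,0,0.5,0,0,0,0,0,0.5,0,0,0,0,0,0,0,0,0]

```text
clock: 28.05
eef_pos: [0.5078, 0.015, 0.0863]
tool_rot: [0.015, 1.0, -0.0, 0.0]
ft_force: [-1.7, -2.9, 2.5]
grip_width: 0.0158
```

```bash
python3 mon2.py 10
```

```text
28.1 28.55 motion [0.64, 0.64, 0.65, 0.65, 0.66, 0.65, 0.65, 0.67, 0.66]
F [-1.53 -2.97  2.19] P [0.5078 0.015  0.0863] [0.5078 0.015  0.0862]
```

View pics/mf.png

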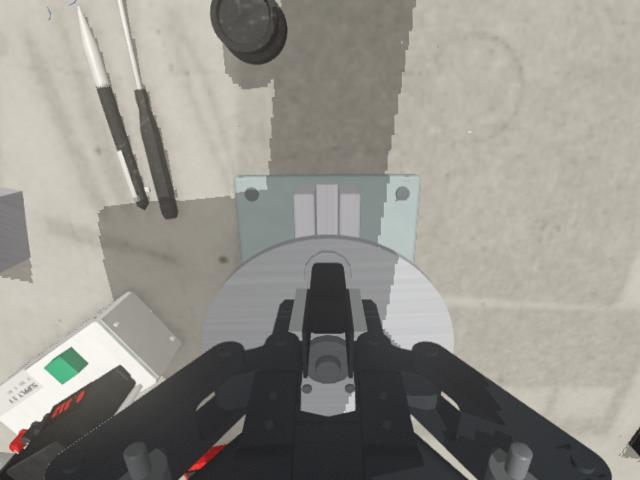

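Emit:
play_rows:
  plan: [0,0,0,0,0,0,0,0,0,0,0,0,0,0,0,0,0,0,0,0,0,0,0,0,0,0,0,0,0,0]
  hand: 50

```text
clock: 29.18
eef_pos: [0.5078, 0.0151, 0.0862]
tool_rot: [0.015, 1.0, 0.0, 0.0]
ft_force: [-0.1, 1.0, 0.7]
grip_width: 0.0424
```

```bash
python3 mon2.py 4
```

```text
29.225 29.375 motion [0.86, 0.82, 0.78]
F [-0.51  0.33 -0.45] P [0.5078 0.015  0.0862] [0.5078 0.015  0.0862]
```

View pics/mf.png

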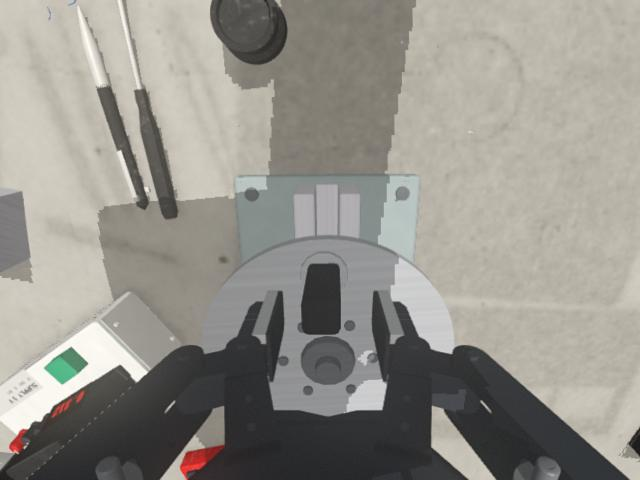

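Released: the handle (321,300) stands slightly to the left, free of both pads. Retreat straight up.

Emit:
play_rows:
  plan: [0,0,-5,0,0,0,0,0,-10,0,0,0,0,0,-15,0,0,0,0,0,-20,0,0,0,0,0,-25,0,0,0,0,0,-25,0,0,0,0,0,-15,0,0,0,0,0,0,0,0,0,0,0,0,0,0,0,0,0,0,0,0,0]

```text
clock: 30.62
eef_pos: [0.5071, 0.0149, 0.2001]
tool_rot: [0.015, 1.0, -0.0, -0.001]
ft_force: [-1.2, -0.2, -0.1]
grip_width: 0.0429
```

```bash
python3 mon2.py 6; python3 - <<'E'
from h import *
c=bot.camera("wrist");P=pts(c,np.argwhere(c["range_z"]>0))
n=np.linalg.norm(P[:,:2]-[.508,.015],axis=1)<.025
for z,t in((.1125,.004),(.0665,.0015)):
    q=P[n&(abs(P[:,2]-z)<t)]; print(z,len(q),q.mean(0) if len(q) else 0, cv2.minAreaRect(q[:,:2].astype(np.float32)) if len(q)>3 else 0)
r=np.linalg.norm(P[:,:2]-[.57,.0134],axis=1); print("face",np.median(P[(r>.03)&(r<.075)&(abs(P[:,2]-.0625)<.003)][:,2]),bot.get_obs()["ft_force"])
cv2.imwrite("pics/fin.png",cv2.resize(c["frame"][150:330,220:440],None,fx=3.5,fy=3.3))
E
```

```text
30.675 30.925 motion [0.65, 0.68, 0.72, 0.69, 0.7]
F [-0.1  -0.15  0.27] P [0.5071 0.015  0.2001] [0.5076 0.015  0.2009]
0.1125 507 [0.50649297 0.01240707 0.112411  ] ((0.50706946849823, 0.012175535783171654), (0.017883118242025375, 0.017483847215771675), 88.50467681884766)
0.0665 227 [0.50183134 0.01414439 0.06676093] ((0.5048746466636658, 0.017611073330044746), (0.035435210913419724, 0.02105778641998768), 83.5281753540039)
face 0.06288400913607678 [-0.37456766 -0.37508301 -0.49746196]
```

View pics/fin.png

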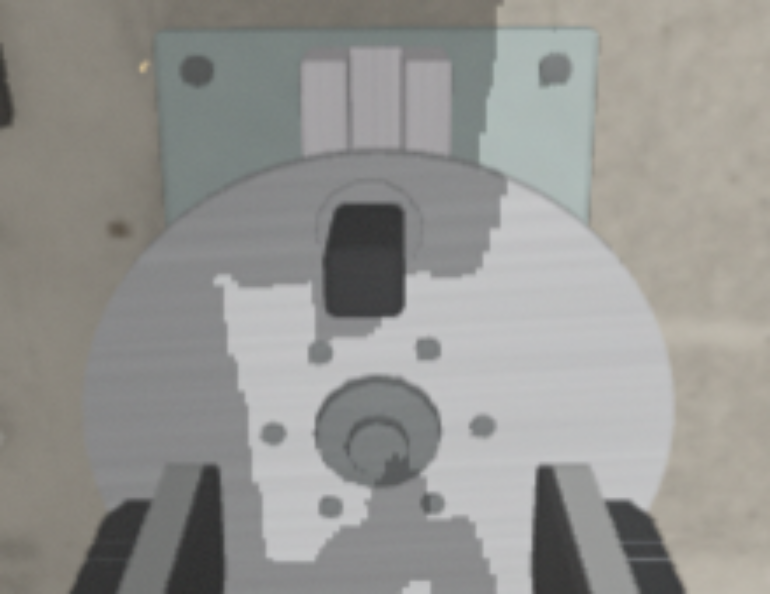

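```bash
python3 - <<'E'
from h import *
a=bot.camera("wrist")["frame"].astype(float)
for i in range(9): c=bot.camera("wrist")
print(np.abs(c["frame"][190:330,240:430].astype(float)-a[190:330,240:430]).mean())
print(bot.job_done(),bot.get_obs()["clock"])
E
```

```text
1.2305764411027569
the job is handed in; nothing more can be done
the job is handed in; nothing more can be done
```

The rotor is locked: the pin is through the hole and fully home in the slot, released, and the job is handed in. The arm stood clear about 31 s into the 72 s allowed; no verdict was reported.

**What I did**
1. I took the black-handled pin from the rest block, leaving the orange, red and yellow look-alikes alone.
2. I rubbed the tip on the rotor's face over the slot with about 4.5 to 5 N. That slowed the rotor from about 3.9 rad/s to between 0.3 and 0.6 rad/s, measured from the camera.
3. I let the hole creep round until the tip caught in it, then pushed the pin down until the collar touched the rotor.
4. I opened the gripper and moved straight up.

**Last checks**
- **Pin height:** the top of the pin is at z = 112.4 mm, against 112.5 mm when fully home.
- **Rotor:** no movement of the disc showed in the camera frames after I let go. The last comparison of two frames 0.45 s apart gave a slightly larger difference than before (1.2 against about 0.7). I took this as image noise and arm settling, without confirming it.
- **Pin position:** the drive leans the pin against one side of the slot. Its top sits about 2.5 mm off the slot's centre line, which I judged to be a lean of roughly 0.02 rad. I did not measure the tip's sideways position directly.
- **Forces:** averaged readings never passed about 5 N, and the highest single reading was about 6 N.
- **Bystanders:** the arm touched none of them as far as the pictures show.

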